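# Park the spring plunger of a loading slide and run the shuttle to its stop

### The arm

A 7-joint arm with a two-finger parallel gripper is mounted at the origin on the work surface. World frame = base frame: x ahead of the robot, y to its left, z up, the work surface at z = 0. Lengths are in m, angles in rad, forces in N, time in s.
With the tool pointing down it reaches from about 0.35 to 0.9 m from the base axis. Payload 19.9 kg.
Tool frame: the origin (TCP) lies between the finger pads; the fingertips stand 19 mm ahead of it and the grasp point (between the pads) is the TCP; z points along the fingers, y is the direction in which the jaws open and shut (so a half turn about z gives the same grasp; the last joint's range is limited). The gripper opens to 94 mm and grips with 3 to 60 N. Pads are 16 mm wide; open, the fingers measure 119 mm over their backs; the gripper's body (75 mm by 177 mm) begins 78 mm behind the grasp point.
Start: joints at [1.274, 0.417, -0.01, 1.614, 0.005, 1.111, -0.053], TCP at [0.158, -0.605, 0.224] pointing down, gripper open.
Joint ranges: [-2.81, 2.81], [-0.39, 2.02], [-1.27, 1.25], [0.06, 2.57], [-1.19, 4.33], [0.19, 2], [-2.82, 2.82]. Speed limits (rad/s): [1.89, 1.89, 2.39, 2.39, 3.01, 3.01, 3.01].

### API

Orientations are given as a 3x3 rotation matrix whose columns are the frame's x, y, z axes.
In Python, from rig import robot gives the robot as it stands. Calls block until the motion is done:
- robot.move_ptp(position, orientation): joint-space move of the TCP to a pose.
- robot.move_linear(position, velocity=0.15, frame=None, threshold=None): straight line of the TCP; frame=None keeps the orientation; velocity is the mean speed in m/s. With threshold (N) it stops when the force on the tool has changed by that much, and returns True; else False.
- robot.goto_joints(angles): joint-space move.
- robot.gripper_to(opening): finger opening in m; the grip force is fixed at half the most; returns when the fingers have stopped.
- robot.pause(seconds).
- robot.ik(position, orientation): joint angles nearest the present ones, or None.
- robot.get_state(): the state.
- robot.grab_frame(name): name is "scene" or "top" or "wrist"; returns the picture (480x640x3 uint8, red, green, blue); there is no depth.
- robot.camera_info(name): a dict with "fx", "fy", "cx", "cy" (pixels), "dist" ([k1, k2, p1, p2, k3] as OpenCV has them; the pictures are not rectified), "rvec" (rotation vector, rad) and "tvec" (3), from world to camera coordinates, as OpenCV has them. Camera axes: x right, y down, z forward; pixel columns grow to the right and rows downward; lengths in m; the calibration is good to about 2 mm. A picture is of the moment at which its call begins: read the wrist's pose just before it. camera_info takes no time and is no camera call; for the wrist camera it gives the pose at the moment of the call.
A pose or a line that the arm cannot do raises robot.PlanningError and nothing moves.
- robot.sign_off(): hands the job in, once; it reports no verdict.
The state is a dict: "time": time; "qpos": joint angles; "joint_vel": joint speeds; "effort": joint torques, N m; "ee_pos": TCP position; "tool_rot": TCP orientation; "force": force on the tool from outside, world axes, zero at the start; "moment": the same for the moment, N m; "opening": finger opening in m.
Only numpy, scipy, OpenCV 4.12 (cv2) and the standard library are available. Lean on these libraries where they do the work, as an engineer would, in place of code of your own. Each camera call takes 0.05 s, during which the arm holds its last target.

### The job

The shuttle of the loading slide is locked by its spring plunger: pull the round knob up, twist it clockwise (seen from above) until you feel it meet its stop, let it down into the rest notch so that it stays retracted, and let go of it. Then slide the shuttle along its rails until it sits right up against the yellow end stop, and leave it there with the plunger still parked and the white housing still sitting in its nest. Use a light hand: do not force the knob against its stops or ram the shuttle into the end stop, and leave the other things on the bench alone.

Things in the scene. Friction and masses are not known exactly. Their poses are not given: they have to be found in the camera images.
- slide_unit: Loading slide bolted to the bench: aluminium base plate 170 x 500 x 12 mm, two 12 mm rails along its y, black end blocks 46 mm high. Origin: centre of the underside, on the bench. Its +y is the travel direction towards the end stop; z up.
- shuttle: Aluminium carriage on the rails: plate 150 (x) x 280 (y) mm, 12 thick, top 52 mm above the bench. Slides only along the unit's y, with 4 N of friction. While the plunger is down its pin locks the shuttle (1 mm of play); parked, it runs free and stays where it is left. Origin at bench height, 25 mm to +y of the plate's centre; axes as slide_unit's.
- plunger: Spring plunger on the shuttle: upright axis, round black fluted knob, 36 mm dia, 22 high, orange top. Origin: centre of the knob, 107 mm above the bench when locked. Lifts 15.5 mm at most; spring 6 N locked, 13 N up; clears its ledge from 10.5 mm of lift (pull about 13), parks 7 mm above locked, sits 10.5 up if left on the ledge. Axes do not turn with the knob.
- stop_cap: Plunger's fixed barrel cap, 30 mm dia, top 36 mm above the shuttle plate. Holds the pull stop and the stop of the twist; each takes 30 N (about 0.35 Nm of twist). Clockwise twist from start to stop: 34 to 83 degrees, not known as the knob turns idly when locked. The notch is at the stop (6 degrees of play). Origin: plunger axis at plate top; plunger origin is 55 mm above it locked, 62 parked.
- handle (a point): Middle of the grip bar of the shuttle's black bow handle: round bar 12 mm thick, 70 mm long along the unit's x, 102 mm above the bench, 50 mm clear of the plate. 100 mm to -y of the knob.
- shuttle_nose (a point): Point in the middle of the shuttle plate's front (+y) edge, 46 mm above the bench: the face that meets the end stop.
- end_stop: Yellow stop block on the base plate, 56 (x) x 30 (y) x 44 mm, set at a different place each time. Origin: middle of the lower edge, 1 mm before the face towards the shuttle; the face stands 1 mm to +y of it. Axes as slide_unit's. The shuttle must touch it, with no more than 30 N.
- nest (a point): Centre of the nest on the shuttle's top, where a steel spigot 55 mm dia, 8 mm high stands in the housing.
- housing: White ring with a grey band, 74 mm dia outside, 59 inside, 42 high, 0.3 to 0.6 kg, standing loose over the nest's spigot. Origin: centre of its underside. It rides along with the shuttle.
- spare_housing: Same white ring, 74 mm dia, 42 high, on the bench; leave alone. Origin: centre of its underside.
- rotor: Steel rotor, 60 mm dia disc with a stepped shaft up, 68 mm high, on the bench; leave alone. Origin: centre of its underside.
- grease_jar: White jar with a black lid, 68 mm dia, 75 high, on the bench; leave alone. Origin: centre of its underside.
- screwdriver: Screwdriver with a green handle, 200 mm long, lying; leave alone. Origin: its middle, on the bench; x along it.
- stop_box: Yellow box 70 x 110 x 50 mm with a red mushroom button on top, 82 mm high in all; leave alone. Origin: centre of its underside.
- screw_tray: Blue tray 140 x 90 x 30 mm with two dividers; leave alone. Origin: centre of its underside.

How it is judged:
By the outcome, as a careful person would: the job done as asked, in the order asked, and still so for the second after the job is handed in, with the robot touching nothing.
It also fails if it takes over 64 s, if anything falls off the work surface, if the arm or the gripper's body presses on something with over 40 N, if the wrist force passes 120 N, or if a joint passes its speed limit or range.

## Working session

There is one attempt and no reset: what is moved stays moved. The work goes in short steps, each a Python script; the robot and the scene stay as the last script left them, time stands still between calls to the robot, and variables do not carry over. Pictures are saved under pics/ and viewed, and the job is handed in when it is done.

```bash
ls; mkdir -p pics; python3 - <<'E'
from rig import robot
import cv2
s=robot.get_state();print(s['time'],s['ee_pos'],s['tool_rot'],s['force'],s['opening'])
for n in("scene","top","wrist"):
    print(n,robot.camera_info(n)); cv2.imwrite(f"pics/{n}0.png",robot.grab_frame(n)[:,:,::-1])
E
```

```text
pics
0.0 [ 0.15743941 -0.60448337  0.2238431 ] [[ 9.67711869e-01  2.52058743e-01 -3.59913163e-04]
 [ 2.52058993e-01 -9.67711180e-01  1.15587545e-03]
 [-5.69434799e-05 -1.20927374e-03 -9.99999267e-01]] [-0.54215488 -0.00845533 -0.42528559] 0.09392113567075089
scene {'fx': 560.8780300357116, 'fy': 560.8780300357116, 'cx': 317.00561592357303, 'cy': 232.70348625074507, 'dist': array([-0.02104927,  0.        ,  0.        ,  0.        ,  0.        ]), 'rvec': array([ 0.88482072,  2.52262956, -1.08576175]), 'tvec': array([ 0.39575524, -0.17412581,  1.792642  ])}
top {'fx': 522.0191407016117, 'fy': 522.0191407016117, 'cx': 325.12862636996, 'cy': 235.34542595826846, 'dist': array([-0.12931923,  0.        ,  0.        ,  0.        ,  0.        ]), 'rvec': array([ 2.15250467, -2.19669345,  0.0497485 ]), 'tvec': array([0.0548932 , 0.52584022, 1.38277691])}
wrist {'fx': 386.1014675190965, 'fy': 386.1014675190965, 'cx': 319.74906173829214, 'cy': 242.1309543174476, 'dist': array([-0.07153683,  0.        ,  0.        ,  0.        ,  0.        ]), 'rvec': array([-2.2964143 ,  1.77692214,  0.25848708]), 'tvec': array([-0.62444339, -0.02951977,  0.39171024])}
```

View pics/scene0.png

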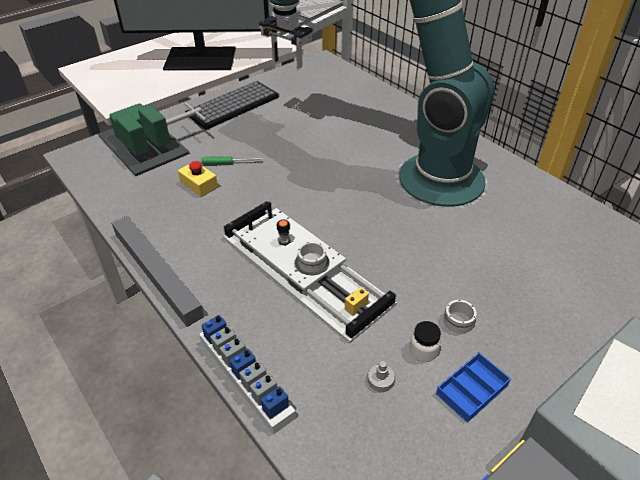

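View pics/top0.png

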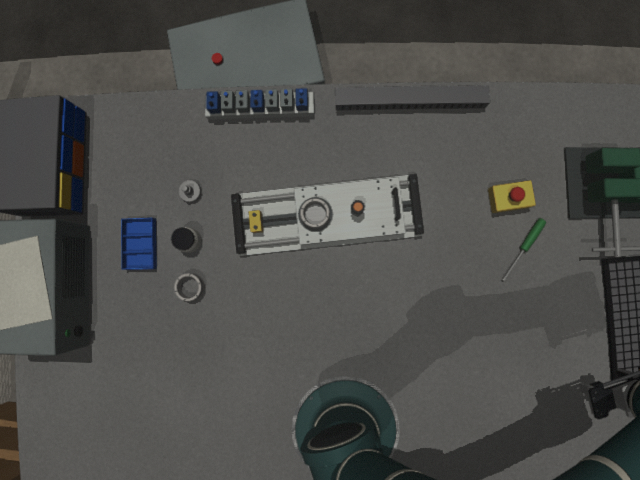

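View pics/wrist0.png

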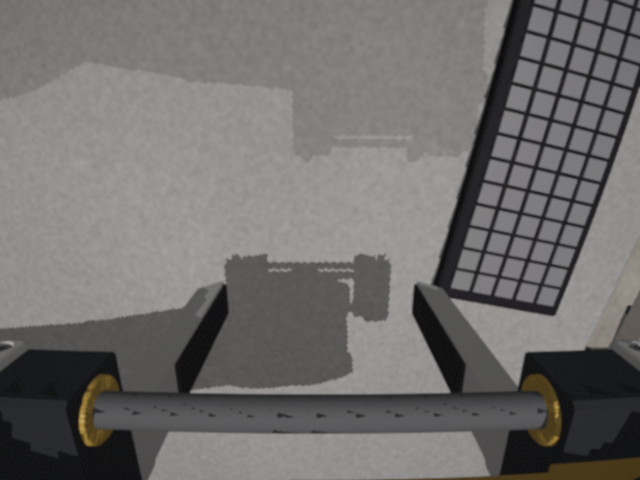

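```bash
cat > h.py <<'E'
from rig import robot
import numpy as np, cv2
def ray(ci,uv):
    K=np.array([[ci['fx'],0,ci['cx']],[0,ci['fy'],ci['cy']],[0,0,1]])
    n=cv2.undistortPoints(np.array(uv,float).reshape(-1,1,2),K,ci['dist']).reshape(-1,2)
    R=cv2.Rodrigues(ci['rvec'])[0]; c=-R.T@ci['tvec']
    return c,np.c_[n,np.ones(len(n))]@R
def onz(ci,uv,z):
    c,d=ray(ci,uv); return c+d*((z-c[2])/d[:,2])[:,None]
def tri(a,b):
    (c1,d1),(c2,d2)=a,b
    A=np.stack([d1,-d2],1); t=np.linalg.lstsq(A,c2-c1,rcond=None)[0]
    p,q=c1+t[0]*d1,c2+t[1]*d2
    return (p+q)/2,np.linalg.norm(p-q)
def proj(ci,p):
    K=np.array([[ci['fx'],0,ci['cx']],[0,ci['fy'],ci['cy']],[0,0,1]])
    return cv2.projectPoints(np.array(p,float).reshape(-1,1,3),ci['rvec'],ci['tvec'],K,ci['dist'])[0].reshape(-1,2)
def blobs(im,lo,hi,amin=20,roi=None):
    hsv=cv2.cvtColor(im,cv2.COLOR_RGB2HSV); m=cv2.inRange(hsv,lo,hi)
    n,l,s,c=cv2.connectedComponentsWithStats(m)
    return [(s[i].tolist(),c[i].round(2).tolist()) for i in range(1,n) if s[i,4]>=amin]
E
python3 - <<'E'
from h import *
for n in("scene","top"):
    im=cv2.imread(f"pics/{n}0.png")[:,:,::-1]; ci=robot.camera_info(n)
    print(n,'orange',blobs(im,(5,170,120),(15,255,255),8))
    print('yellow',blobs(im,(20,150,80),(32,255,255),15))
im=cv2.imread("pics/top0.png"); c=im[160:270,220:435]
cv2.imwrite("pics/topc.png",cv2.resize(c,None,fx=3.7,fy=3.7,interpolation=cv2.INTER_CUBIC))
ci=robot.camera_info("wrist"); s=robot.get_state()
R=cv2.Rodrigues(ci['rvec'])[0]; cw=-R.T@ci['tvec']
print(s['tool_rot'].T@(cw-s['ee_pos']), s['tool_rot'].T@R.T)
E
```

```text
scene orange [([279, 220, 9, 6, 41], [282.73, 222.73])]
yellow [([537, 0, 94, 181, 6303], [581.91, 82.96]), ([322, 24, 14, 30, 296], [328.79, 37.77]), ([188, 165, 18, 12, 67], [195.6, 172.21]), ([179, 169, 38, 27, 428], [198.85, 184.1]), ([345, 288, 23, 27, 355], [355.74, 301.29]), ([495, 440, 28, 30, 30], [509.23, 454.5])]
top orange []
yellow [([59, 173, 4, 34, 83], [60.34, 190.57]), ([508, 185, 11, 8, 18], [512.33, 187.33]), ([493, 187, 3, 17, 18], [494.06, 194.83])]
[ 8.20279105e-02  7.23007645e-05 -1.59453748e-01] [[-1.22293771e-03 -9.58965215e-01 -2.83521111e-01]
 [ 9.99999252e-01 -1.17302692e-03 -3.45811224e-04]
 [-9.56960156e-07 -2.83521322e-01  9.58965933e-01]]
```

View pics/topc.png

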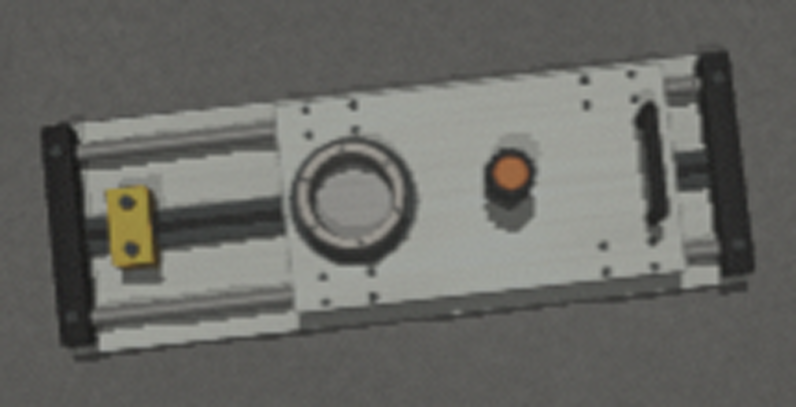

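```bash
python3 - <<'E'
from h import *
ct=robot.camera_info("top"); cs=robot.camera_info("scene")
P=lambda x,y:((x+.5)/3.7-.5+220,(y+.5)/3.7-.5+160)
ko=P(510,173)
c1,d1=ray(ct,ko); c2,d2=ray(cs,(282.73,222.73))
print('knob tri',tri((c1,d1[0]),(c2,d2[0])),'plane',onz(ct,ko,.118),onz(cs,(282.73,222.73),.118))
h=onz(ct,[P(648,108),P(655,222)],.107); print('handle',h,h.mean(0),np.linalg.norm(h[0]-h[1]))
f=onz(ct,[P(148,187),P(155,263)],.056); print('stopface',f,np.linalg.norm(f[0]-f[1]))
n=onz(ct,[P(278,103),P(297,312)],.052); print('nose',n,n.mean(0),np.linalg.norm(n[0]-n[1]))
b=onz(ct,[P(43,127),P(63,347),P(730,52),P(752,272)],.046); print('blocks',b)
for a in (h[1]-h[0],f[1]-f[0],n[1]-n[0],b[1]-b[0],b[3]-b[2]): print(np.degrees(np.arctan2(-a[1],-a[0])))
a=b[0]-b[2]; print(np.degrees(np.arctan2(-a[0],a[1]))); a=b[1]-b[3]; print(np.degrees(np.arctan2(-a[0],a[1])))
print(np.linalg.norm(b[0]-b[2]),np.linalg.norm(b[0]-b[1]))
E
```

```text
knob tri (array([ 0.5898394 , -0.03962861,  0.11826457]), np.float64(0.0024977118009806634)) plane [[ 0.59084265 -0.04043998  0.118     ]] [[ 0.58881873 -0.03893831  0.118     ]]
handle [[ 0.63500083 -0.13643386  0.107     ]
 [ 0.55655076 -0.13879638  0.107     ]] [ 0.59577579 -0.13761512  0.107     ] 0.07848564204227362
stopface [[0.59442167 0.21474454 0.056     ]
 [0.53998802 0.21027112 0.056     ]] 0.05461715766050345
nose [[0.65317881 0.12129401 0.052     ]
 [0.50329825 0.11002508 0.052     ]] [0.57823853 0.11565954 0.052     ] 0.15030358793250542
blocks [[ 0.64111753  0.29231922  0.046     ]
 [ 0.48195325  0.27875915  0.046     ]
 [ 0.68407885 -0.20372864  0.046     ]
 [ 0.52530396 -0.21399312  0.046     ]]
1.724937392174453
4.698073541564162
4.2997565233378525
4.869582374209519
3.6989131067913044
4.949876086705892
5.0277478053731235
0.4979047655599901 0.15974086378995175
```

```bash
cat >> h.py <<'E'
TH=np.radians(4.7)
def ux(th=TH): return np.array([np.cos(th),np.sin(th),0])
def uy(th=TH): return np.array([-np.sin(th),np.cos(th),0])
def rot(sgn,th=TH):  # tool y = sgn*unit x, z down
    z=np.array([0,0,-1.]); y=sgn*ux(th); return np.stack([np.cross(y,z),y,z],1)
E
python3 - <<'E'
from h import *
k=np.array([.5898,-.0397,.25])
for s in(1,-1): print(s,rot(s)[:,0].round(2),robot.ik(k,rot(s)))
E
```

```text
1 [-0.08  1.    0.  ] [ 0.55499101  0.4151845  -0.7064452   1.65410677  0.28724179  1.17893983
 -0.13828706]
-1 [ 0.08 -1.    0.  ] [-0.75771773  0.53821764  1.08522531  1.69752487 -0.5042703   1.21765937
 -2.60898237]
```

```bash
python3 - <<'E'
from h import *
k=np.array([.5898,-.0397,.26])
robot.move_ptp(k-0.03*uy(),rot(1))
s=robot.get_state();print(s['time'],s['qpos'],s['ee_pos'],s['force'],s['moment'])
ci=robot.camera_info("wrist"); im=robot.grab_frame("wrist"); cv2.imwrite("pics/w1.png",im[:,:,::-1])
import pickle; pickle.dump(ci,open("w1.pkl","wb"))
print(blobs(im,(5,150,80),(16,255,255),20),blobs(im,(20,150,80),(32,255,255),40))
E
```

```text
2.6 [ 0.5915782   0.4126282  -0.69029344  1.62930258  0.27775633  1.20040469
 -0.07890179] [ 0.5921533  -0.07075665  0.25985478] [-0.45002325 -0.78965452  0.22034346] [-0.06059967 -0.08566792 -0.01352114]
[([305, 183, 30, 29, 521], [319.66, 199.02])] [([81, 428, 8, 14, 49], [84.35, 434.67]), ([289, 450, 54, 30, 1512], [315.67, 465.0])]
```

View pics/w1.png

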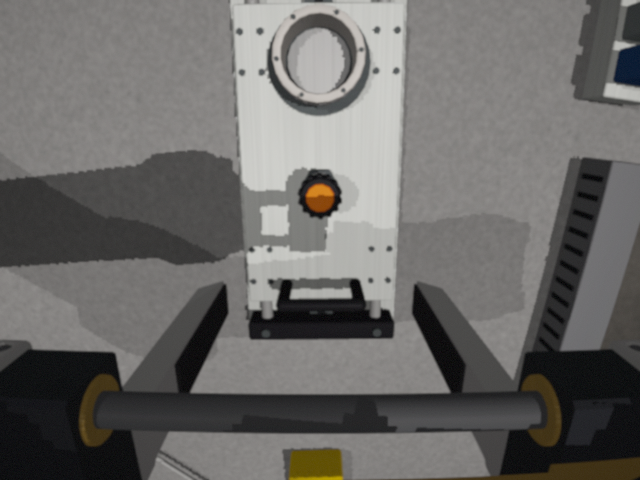

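```bash
python3 - <<'E'
from h import *
import pickle; ci=pickle.load(open("w1.pkl","rb"))
print('knob',onz(ci,(319.6,198),.118))
h=onz(ci,[(280,305),(366,305)],.104); print('handle',h,h.mean(0),np.linalg.norm(h[0]-h[1]))
e=onz(ci,[(231.5,20),(245,240),(407.5,20),(398,240)],.052); print(e)
for i in(0,2):
    a=e[i]-e[i+1]; print(np.degrees(np.arctan2(-a[0],a[1])))
a=h[1]-h[0];print(np.degrees(np.arctan2(a[1],a[0])))
hs=onz(ci,(319,57),.094);print('housing top',hs)
E
```

```text
knob [[ 0.58866281 -0.04111718  0.118     ]]
handle [[ 0.56103367 -0.14279286  0.104     ]
 [ 0.63792787 -0.13667999  0.104     ]] [ 0.59948077 -0.13973643  0.104     ] 0.07713678704086999
[[ 0.50069404  0.09806526  0.052     ]
 [ 0.51890471 -0.10033612  0.052     ]
 [ 0.65325014  0.11006229  0.052     ]
 [ 0.67034899 -0.08830347  0.052     ]]
5.24431354296394
4.926637419669964
4.545293168965047
housing top [[0.57969598 0.06596315 0.094     ]]
```

```bash
sed -i 's/radians(4.7)/radians(4.85)/' h.py; python3 - <<'E'
from h import *
k=np.array([.5892,-.0407,.16])
def p(t):
    s=robot.get_state();print(t,round(s['time'],2),s['ee_pos'].round(4),s['force'].round(2),s['moment'].round(3),round(s['opening'],4),s['qpos'][6].round(4))
robot.move_linear(k,0.15,rot(1)); p('above')
robot.gripper_to(.06); p('pre')
k[2]=.112
print(robot.move_linear(k,0.06,threshold=6)); p('down')
cv2.imwrite("pics/w2.png",robot.grab_frame("wrist")[:,:,::-1])
robot.gripper_to(.030); p('grip')
E
```

```text
above 3.49 [ 0.5897 -0.0409  0.1608] [-0.45 -0.36  0.93] [-0.056 -0.088 -0.012] 0.094 -0.1885
pre 4.19 [ 0.5892 -0.0407  0.16  ] [ 0.62  0.18 -0.08] [-0.056 -0.12   0.035] 0.0601 -0.1889
False
down 5.14 [ 0.5894 -0.0407  0.1123] [-0.07  0.58 -0.35] [-0.026 -0.129  0.055] 0.0598 -0.2247
grip 5.7 [ 0.5896 -0.0407  0.1121] [ 4.13 -0.02 -0.58] [ 0.006 -0.956  0.013] 0.0355 -0.2249
```

View pics/w2.png

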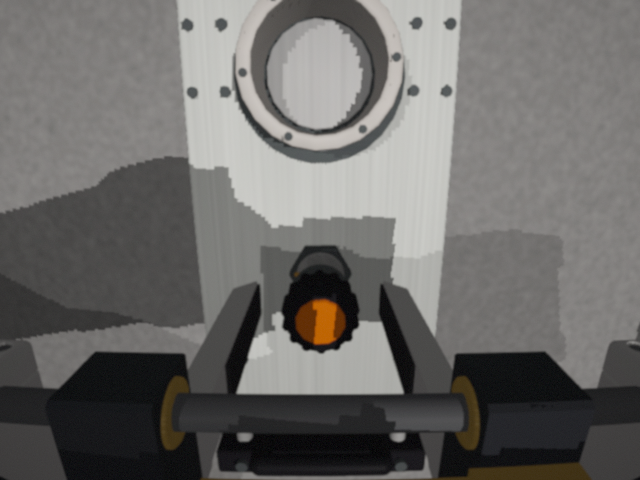

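```bash
cat >> h.py <<'E'
def p(t):
    s=robot.get_state();print(t,round(s['time'],2),s['ee_pos'].round(4),s['force'].round(2),s['moment'].round(3),round(s['opening'],4),s['qpos'][6].round(4));return s
E
python3 - <<'E'
from h import *
k=np.array([.5895,-.0407,.112])
for dz in (.004,.008,.011,.013):
    r=robot.move_linear(k+[0,0,dz],0.03,rot(1),threshold=14); s=p((dz,r))
    if r or abs(s['force'][2])>18: break
cv2.imwrite("pics/w3.png",robot.grab_frame("wrist")[:,:,::-1])
E
```

```text
(0.004, False) 5.98 [ 0.5895 -0.0407  0.1157] [ 6.36  0.57 -8.66] [ 0.121 -1.397 -0.066] 0.0353 -0.2218
(0.008, False) 6.27 [ 0.5895 -0.0407  0.1197] [  7.75  -0.3  -10.17] [ 0.083 -1.606 -0.026] 0.0352 -0.2188
(0.011, False) 6.52 [ 0.5895 -0.0407  0.1226] [  7.22  -0.31 -11.59] [ 0.079 -1.679  0.026] 0.0355 -0.2165
(0.013, False) 6.77 [ 0.5895 -0.0407  0.1245] [  7.6    0.85 -12.25] [ 0.086 -1.811 -0.013] 0.0357 -0.215
```

View pics/w3.png

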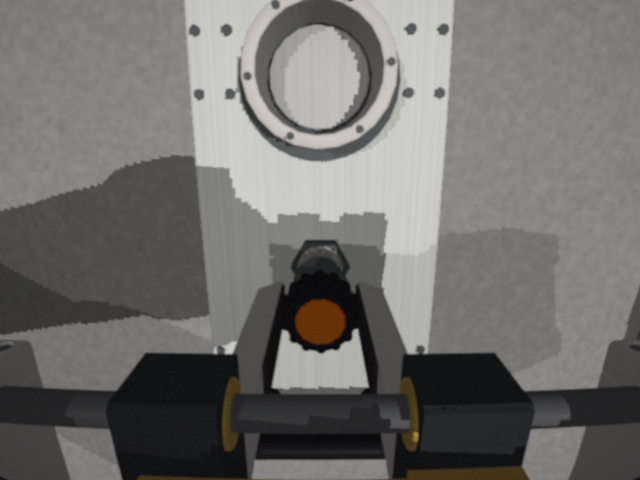

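```bash
python3 - <<'E'
from h import *
k=np.array([.5895,-.0407,.1252])+.0006*ux()
robot.move_linear(k,0.03,rot(1)); p('c')
for i in range(4):
    robot.pause(.02); p(i)
q=np.array(robot.ik(k,rot(1))); np.save('q0.npy',q); print(q, robot.get_state()['qpos'])
for d in (2,6,12,18,24):
    qq=q.copy(); qq[6]+=np.radians(d); robot.goto_joints(qq); s=p(d)
    t=s['tool_rot'][:,1]; print('yaw',np.degrees(np.arctan2(t[1],t[0])))
    if abs(s['moment'][2])>.2: break
E
```

```text
c 7.07 [ 0.5896 -0.0406  0.1246] [  3.03   0.22 -13.58] [ 0.038 -0.867  0.046] 0.0353 -0.2149
0 7.08 [ 0.5896 -0.0407  0.1246] [  2.5    0.63 -13.35] [-0.042 -0.8   -0.019] 0.0356 -0.2149
1 7.1 [ 0.5896 -0.0407  0.1246] [  3.24  -0.53 -12.68] [-0.001 -0.754  0.023] 0.0357 -0.2149
2 7.12 [ 0.5896 -0.0407  0.1246] [  2.75   0.39 -12.37] [ 0.023 -0.692 -0.005] 0.0353 -0.2149
3 7.13 [ 0.5896 -0.0407  0.1247] [  2.13   0.18 -13.64] [ 0.021 -0.759 -0.011] 0.0356 -0.2149
[ 0.49923196  0.54952655 -0.6380885   1.76920538  0.39162892  0.95283311
 -0.21486427] [ 0.49918195  0.54998975 -0.63785741  1.76988415  0.39171366  0.95283868
 -0.2149463 ]
2 7.38 [ 0.5896 -0.0407  0.1249] [  1.38   0.37 -13.6 ] [ 0.02  -0.268  0.045] 0.0353 -0.1805
yaw 6.815831819425573
6 7.63 [ 0.5897 -0.0407  0.125 ] [ -1.01   0.2  -12.74] [-0.066  0.093  0.052] 0.0358 -0.1123
yaw 10.728862461599823
12 7.88 [ 0.5897 -0.0407  0.125 ] [ -1.8    0.19 -12.58] [-0.014  0.421 -0.041] 0.0355 -0.0097
yaw 16.605693753960644
18 8.13 [ 0.5898 -0.0408  0.1251] [ -3.75  -1.16 -12.63] [-0.28   0.721 -0.061] 0.0354 0.0939
yaw 22.531999042777773
24 8.38 [ 0.5899 -0.0409  0.1251] [ -3.83  -1.7  -11.61] [-0.482  0.819 -0.204] 0.0353 0.198
yaw 28.498196366732273
```

```bash
python3 - <<'E'
from h import *
q=np.load('q0.npy')
for d in (12,0,-12,-22,-26):
    qq=q.copy(); qq[6]+=np.radians(d); robot.goto_joints(qq); s=p(d)
    t=s['tool_rot'][:,1]; print('yaw',np.degrees(np.arctan2(t[1],t[0])))
    if s['moment'][2]>.15: break
E
```

```text
12 8.71 [ 0.5898 -0.0409  0.1251] [ -4.23  -2.76 -12.94] [-0.654  1.089 -0.026] 0.0355 -0.0058
yaw 16.823701356498265
0 9.03 [ 0.5897 -0.0409  0.125 ] [ -4.57  -2.79 -12.4 ] [-0.668  1.141  0.043] 0.0354 -0.2149
yaw 4.843552081347065
-12 9.36 [ 0.5897 -0.0409  0.125 ] [ -4.88  -2.94 -12.67] [-0.638  1.242 -0.034] 0.0355 -0.4243
yaw -7.153201683830444
-22 9.65 [ 0.5896 -0.0409  0.125 ] [ -5.81  -2.11 -12.56] [-0.604  1.31  -0.05 ] 0.0351 -0.5989
yaw -17.160156094183787
-26 9.9 [ 0.5896 -0.0409  0.125 ] [ -5.9  -2.8 -12.3] [-0.605  1.359 -0.013] 0.0355 -0.6683
yaw -21.136118746260475
```

```bash
python3 - <<'E'
from h import *
q=np.load('q0.npy'); log=[]
def mz(n=3):
    v=[]
    for _ in range(n): v.append(robot.get_state()['moment'][2]); robot.pause(.01)
    return np.mean(v)
d=-26
while d>-100:
    d-=1
    qq=q.copy(); qq[6]+=np.radians(d); robot.goto_joints(qq); m=mz()
    if m>.08: m=mz(6)
    log.append((d,round(m,3)))
    if m>.10: break
    if robot.get_state()['time']>32: break
print(log); p('end')
cv2.imwrite("pics/w4.png",robot.grab_frame("wrist")[:,:,::-1])
E
```

```text
[(-27, np.float64(-0.036)), (-28, np.float64(-0.024)), (-29, np.float64(-0.035)), (-30, np.float64(0.002)), (-31, np.float64(-0.0)), (-32, np.float64(-0.048)), (-33, np.float64(-0.033)), (-34, np.float64(-0.019)), (-35, np.float64(-0.039)), (-36, np.float64(-0.061)), (-37, np.float64(-0.019)), (-38, np.float64(-0.03)), (-39, np.float64(-0.017)), (-40, np.float64(-0.004)), (-41, np.float64(-0.022)), (-42, np.float64(-0.035)), (-43, np.float64(0.008)), (-44, np.float64(-0.024)), (-45, np.float64(-0.006)), (-46, np.float64(-0.064)), (-47, np.float64(-0.03)), (-48, np.float64(-0.014)), (-49, np.float64(0.012)), (-50, np.float64(-0.012)), (-51, np.float64(-0.021)), (-52, np.float64(-0.028)), (-53, np.float64(-0.04)), (-54, np.float64(-0.036)), (-55, np.float64(-0.021)), (-56, np.float64(-0.042)), (-57, np.float64(-0.045)), (-58, np.float64(-0.026)), (-59, np.float64(-0.013)), (-60, np.float64(-0.024)), (-61, np.float64(-0.021)), (-62, np.float64(-0.03)), (-63, np.float64(-0.005)), (-64, np.float64(-0.033)), (-65, np.float64(-0.002)), (-66, np.float64(0.031)), (-67, np.float64(0.118))]
end 21.23 [ 0.5894 -0.0408  0.1249] [ -6.98  -2.24 -12.02] [-0.402  1.679  0.131] 0.0352 -1.3833
```

```bash
python3 - <<'E'
from h import *
q=np.load('q0.npy'); qq=q.copy(); qq[6]+=np.radians(-66.3); robot.goto_joints(qq); p('ang')
s=robot.get_state(); R=s['tool_rot'].copy(); 
k=np.array([.5894,-.0408,.125])
for z in (.1235,.122,.1205,.1195,.1185,.118,.1175):
    k[2]=z; r=robot.move_linear(k,.03,threshold=14); s=p((z,r))
    if r or s['force'][2]>0: break
E
```

```text
ang 21.52 [ 0.5895 -0.0408  0.1249] [ -6.07  -2.63 -11.66] [-0.402  1.68   0.159] 0.0355 -1.371
(0.1235, False) 21.77 [ 0.5894 -0.0408  0.1234] [ -1.93  -1.46 -13.9 ] [-0.274  0.693  0.129] 0.0352 -1.3723
(0.122, False) 22.02 [ 0.5894 -0.0408  0.1219] [ -2.73  -1.15 -12.95] [-0.207  0.813  0.097] 0.0355 -1.3739
(0.1205, False) 22.27 [ 0.5894 -0.0408  0.1204] [ -2.83  -0.46 -12.29] [-0.209  0.884  0.155] 0.0354 -1.3752
(0.1195, False) 22.52 [ 0.5894 -0.0408  0.1198] [-6.3  -1.7  -5.26] [-0.257  1.516  0.121] 0.0353 -1.376
(0.1185, False) 22.77 [ 0.5895 -0.0408  0.1195] [-12.13  -1.65   7.19] [-0.329  2.849  0.079] 0.0353 -1.3768
```

```bash
python3 - <<'E'
from h import *
import pickle
k=np.array([.5894,-.0408,.1192])
robot.move_linear(k,.03); p('relax')
robot.gripper_to(.056); p('open')
k[2]=.20; robot.move_linear(k,.12); p('up')
L=[]
def cap(n):
    ci=robot.camera_info("wrist"); im=robot.grab_frame("wrist"); cv2.imwrite(f"pics/{n}.png",im[:,:,::-1]); L.append((n,ci)); print(n,blobs(im,(5,150,50),(16,255,255),40))
cap('w5')
# on the way to the handle: turn jaws back to unit x
c=np.array([.5892,-.0407,0])
robot.move_linear(c-0.11*uy()+[0,0,.24],.2,rot(1)); p('beh'); cap('w6')
pickle.dump(L,open('L.pkl','wb'))
E
```

```text
relax 23.02 [ 0.5895 -0.0408  0.1198] [-8.76 -1.49  0.07] [-0.305  2.069  0.151] 0.0354 -1.3762
open 23.56 [ 0.5896 -0.0408  0.1193] [-1.19 -0.39  0.09] [ 0.015  0.021 -0.02 ] 0.056 -1.3763
up 24.38 [ 0.5891 -0.0409  0.1993] [-0.69  0.38 -0.23] [-0.02  -0.03   0.007] 0.0564 -1.3188
w5 [([302, 244, 37, 35, 780], [320.12, 259.76])]
beh 25.74 [ 0.5984 -0.1499  0.2398] [0.32 0.99 0.04] [-0.033 -0.096 -0.058] 0.0563 -0.0705
w6 [([303, 70, 35, 36, 213], [320.1, 87.73])]
```

View pics/w5.png

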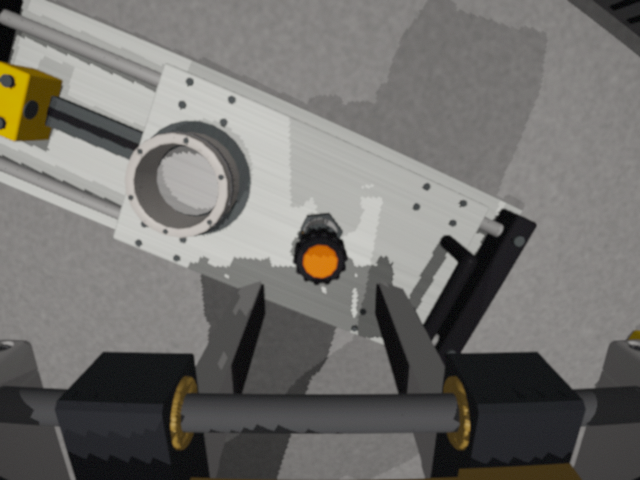

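View pics/w6.png

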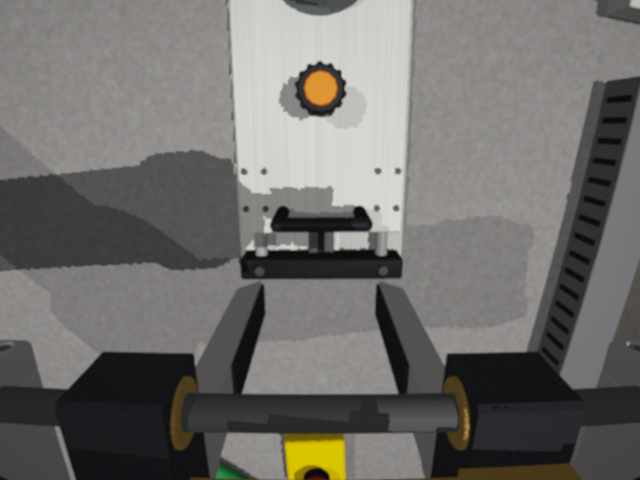

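```bash
python3 - <<'E'
from h import *
import pickle
L=dict(pickle.load(open('L.pkl','rb'))); w1=pickle.load(open('w1.pkl','rb'))
def cen(n):
    im=cv2.imread(f'pics/{n}.png'); hsv=cv2.cvtColor(im,cv2.COLOR_BGR2HSV); m=cv2.inRange(hsv,(4,90,70),(22,255,255)); m[300:]=0
    n_,l,s,c=cv2.connectedComponentsWithStats(m); i=1+s[1:,4].argmax(); x,y,w,h,a=s[i]; return (x+w/2-.5,y+h/2-.5),s[i]
r={n:cen(n) for n in('w1','w5','w6')}; print(r)
ci={'w1':w1,**L}
def rr(n): c,d=ray(ci[n],r[n][0]); return c,d[0]
print(tri(rr('w5'),rr('w6')))
for z in(.118,.125,.1285): print(z,[onz(ci[n],r[n][0],z)[0].round(4) for n in('w5','w6')], 'locked w1 at .118',onz(w1,r['w1'][0],.118)[0].round(4))
h=onz(L['w6'],[(272,224),(371,224)],.104); print('handle',h,h.mean(0))
E
```

```text
{'w1': ((np.float64(319.5), np.float64(197.0)), array([305, 183,  30,  29, 693], dtype=int32)), 'w5': ((np.float64(320.0), np.float64(261.0)), array([ 302,  244,   37,   35, 1022], dtype=int32)), 'w6': ((np.float64(320.5), np.float64(87.5)), array([ 303,   69,   36,   38, 1037], dtype=int32))}
(array([ 0.58892196, -0.04079141,  0.12428274]), np.float64(0.00015522442236674784))
0.118 [array([ 0.587 , -0.0419,  0.118 ]), array([ 0.5888, -0.0401,  0.118 ])] locked w1 at .118 [ 0.5885 -0.0403  0.118 ]
0.125 [array([ 0.5892, -0.0407,  0.125 ]), array([ 0.5889, -0.0408,  0.125 ])] locked w1 at .118 [ 0.5885 -0.0403  0.118 ]
0.1285 [array([ 0.5903, -0.0401,  0.1285]), array([ 0.5889, -0.0411,  0.1285])] locked w1 at .118 [ 0.5885 -0.0403  0.118 ]
handle [[ 0.5590769  -0.14282249  0.104     ]
 [ 0.63674491 -0.1363548   0.104     ]] [ 0.59791091 -0.13958864  0.104     ]
```

```bash
python3 - <<'E'
from h import *
hd=np.array([.5976,-.1404,0])
f=lambda d,z: hd+d*uy()+[0,0,z]
robot.gripper_to(.0); p('closed')
robot.move_linear(f(-.034,.20),.1,rot(1)); p('behind')
print(robot.move_linear(f(-.034,.106),.1,threshold=6)); p('down')
print(robot.move_linear(f(-.010,.106),.03,threshold=10)); p('contact')
cv2.imwrite("pics/w7.png",robot.grab_frame("wrist")[:,:,::-1])
E
```

```text
closed 26.73 [ 0.5985 -0.1503  0.24  ] [ 0.88 -0.67 -0.12] [-0.066 -0.126  0.008] 0.0005 -0.0693
behind 27.35 [ 0.6005 -0.1741  0.1999] [-0.22 -0.04  0.32] [-0.03  -0.046  0.025] 0.0005 -0.0577
False
down 28.44 [ 0.6009 -0.1743  0.1066] [ 1.2  -0.42  0.25] [-0.05  -0.094  0.047] 0.0006 -0.1231
False
contact 29.39 [ 0.5984 -0.1503  0.106 ] [-0.46 -0.33  0.05] [-0.059 -0.083 -0.027] 0.0006 -0.1631
```

View pics/w7.png

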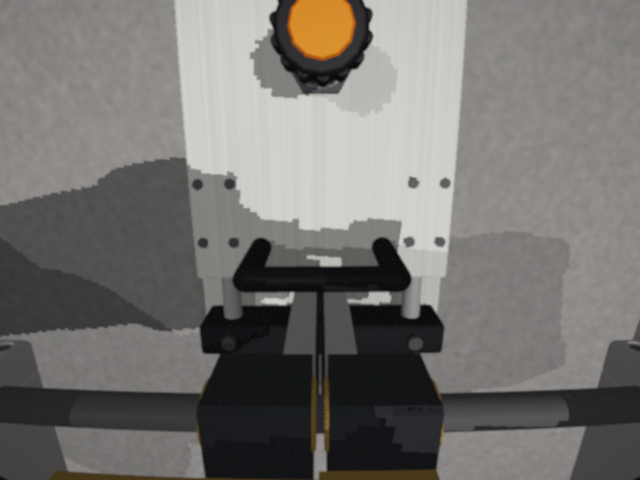

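```bash
python3 - <<'E'
from h import *
hd=np.array([.5976,-.1404,0])
f=lambda d,z: hd+d*uy()+[0,0,z]
print(robot.move_linear(f(.005,.106),.02,threshold=10)); p('a')
print(robot.move_linear(f(.062,.106),.05,threshold=12)); p('b')
cv2.imwrite("pics/t8.png",cv2.resize(robot.grab_frame("top")[160:270,220:435,::-1],None,fx=3.7,fy=3.7,interpolation=cv2.INTER_CUBIC))
cv2.imwrite("pics/w8.png",robot.grab_frame("wrist")[:,:,::-1])
E
```

```text
True
a 29.82 [ 0.598  -0.1476  0.1057] [-0.32 -0.03  0.15] [-0.11  -0.126  0.014] 0.0004 -0.1704
True
b 30.22 [ 0.5974 -0.1453  0.1054] [ 0.39 -0.99 -0.47] [-0.026 -0.1   -0.046] 0.0002 -0.1781
```

View pics/t8.png

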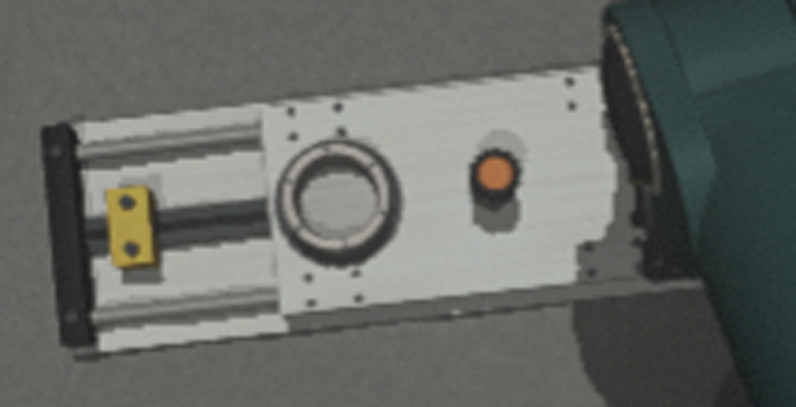

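View pics/w8.png

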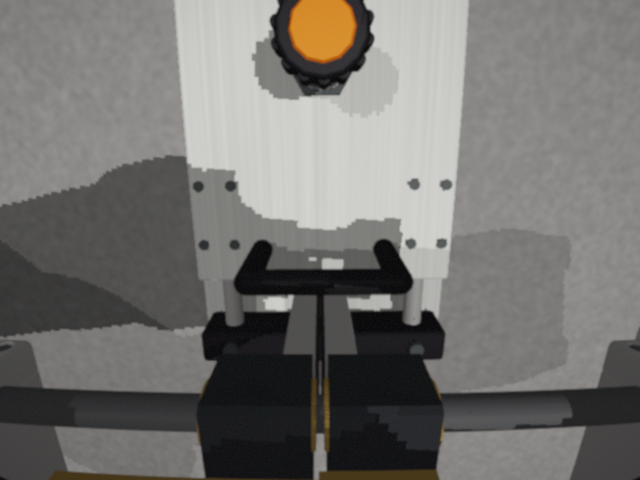

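```bash
python3 - <<'E'
from h import *
ci=robot.camera_info("wrist"); s=p('now')
im=cv2.imread('pics/w8.png',0)
for c in(265,280,362,375): print(c,[int(v) for v in im[262:300:1,c]])
ct=robot.camera_info("top")
P=lambda x,y:((x+.5)/3.7-.5+220,(y+.5)/3.7-.5+160)
print(onz(ct,P(495,173.5),.125),onz(ct,P(510,173),.118))
E
```

```text
now 30.32 [ 0.5973 -0.1455  0.1051] [ 0.26 -0.54 -0.08] [-0.079 -0.057 -0.029] 0.0004 -0.1777
265 [3, 11, 12, 14, 24, 30, 34, 28, 18, 15, 16, 17, 16, 16, 16, 16, 15, 19, 22, 21, 26, 25, 17, 15, 14, 13, 13, 15, 8, 13, 10, 18, 43, 81, 108, 121, 143, 174]
280 [93, 93, 93, 94, 94, 91, 79, 55, 28, 16, 12, 18, 17, 11, 17, 18, 19, 17, 19, 28, 27, 26, 22, 19, 13, 16, 10, 12, 12, 15, 13, 22, 57, 100, 140, 174, 196, 204]
362 [95, 94, 94, 96, 93, 89, 73, 43, 17, 12, 14, 13, 13, 13, 12, 15, 17, 14, 22, 19, 15, 22, 19, 17, 22, 27, 28, 27, 27, 28, 24, 33, 54, 74, 88, 95, 118, 153]
375 [94, 93, 94, 95, 94, 89, 72, 42, 13, 13, 16, 9, 9, 11, 13, 8, 15, 16, 15, 17, 17, 18, 16, 15, 17, 21, 27, 28, 27, 27, 27, 56, 111, 155, 175, 180, 180, 181]
[[ 0.58985277 -0.03006187  0.125     ]] [[ 0.59084265 -0.04043998  0.118     ]]
```

```bash
python3 - <<'E'
from h import *
ci=robot.camera_info("wrist")
b=onz(ci,[(323,281.5)],.102)[0]; print('bar',b, 'd from knob:', (np.array([.5889,-.0408,.102])-b)@uy())
kk=np.array([.5889,-.0408,0]); along=-(.1-.0102)  # from top view shift
print('pred from top shift', kk+along*uy())
E
```

```text
bar [ 0.59660652 -0.1295885   0.102     ] d from knob: 0.0891221519049255
pred from top shift [ 0.59649236 -0.13027847  0.        ]
```

```bash
cat >> h.py <<'E'
def roty(sgn,th=TH):  # tool y = sgn*unit y, z down
    z=np.array([0,0,-1.]); y=sgn*uy(th); return np.stack([np.cross(y,z),y,z],1)
E
python3 - <<'E'
from h import *
hb=np.array([.5966,-.1300,0])
e=robot.get_state()['ee_pos']
robot.move_linear(e-.012*uy(),.05); 
e=robot.get_state()['ee_pos']; e[2]=.17
robot.move_linear(e,.15); p('up')
for s in(1,-1):
    print(s,robot.ik(hb+[0,0,.106],roty(s)))
robot.move_linear(hb+[0,0,.17],.12,roty(-1)); p('turned')
robot.gripper_to(.05)
print(robot.move_linear(hb+[0,0,.106],.08,threshold=6)); p('down')
cv2.imwrite("pics/w9.png",robot.grab_frame("wrist")[:,:,::-1])
E
```

```text
up 31.28 [ 0.5979 -0.1581  0.1694] [ 0.36 -0.3  -0.65] [-0.022 -0.063 -0.005] 0.0001 -0.1095
1 [ 0.92922036  0.83999774 -1.13710175  1.72211022  0.83428342  1.14839252
  1.19581049]
-1 [ 0.53185295  0.5732403  -0.49289256  1.73486218  0.32934866  0.91649485
 -1.58328366]
turned 33.0 [ 0.5965 -0.13    0.1698] [-0.25  0.45 -0.29] [-0.018 -0.021 -0.014] 0.0002 -1.5515
False
down 34.85 [ 0.5969 -0.13    0.1064] [ 1.06 -0.65 -0.05] [ 0.004 -0.001 -0.042] 0.0502 -1.5899
```

View pics/w9.png

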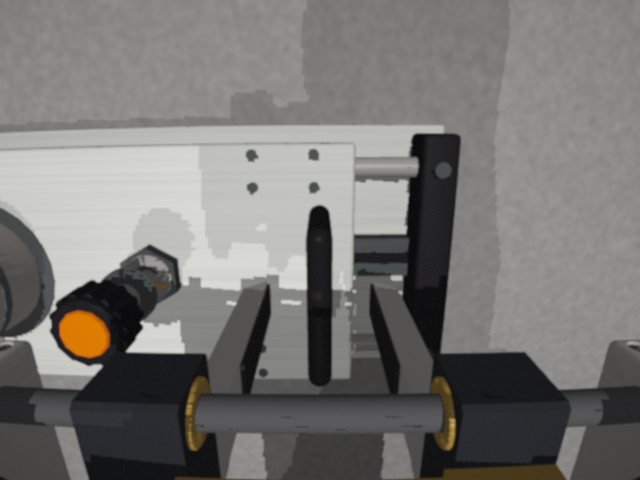

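```bash
python3 - <<'E'
from h import *
hb=np.array([.5966,-.1300,.106])
robot.gripper_to(.006); p('grip')
print(robot.move_linear(hb+.065*uy(),.04,threshold=12)); p('s1')
cv2.imwrite("pics/t10.png",cv2.resize(robot.grab_frame("top")[160:270,220:435,::-1],None,fx=3.7,fy=3.7,interpolation=cv2.INTER_CUBIC))
E
```

```text
grip 35.59 [ 0.5966 -0.13    0.106 ] [-0.66  0.29  0.66] [0.047 0.088 0.023] 0.011 -1.5899
False
s1 37.37 [ 0.5909 -0.065   0.106 ] [-4.51 -1.42  4.08] [-0.516  1.046  0.017] 0.0108 -1.701
```

View pics/t10.png

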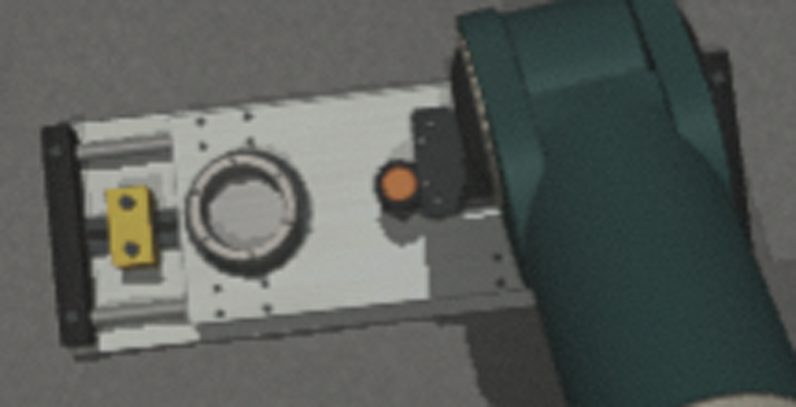

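```bash
python3 - <<'E'
from h import *
hb=np.array([.5962,-.1300,.106])
r=robot.move_linear(hb+.077*uy(),.03,threshold=9); p(('s2',r))
if not r:
    r=robot.move_linear(hb+.105*uy(),.012,threshold=9); p(('s3',r))
robot.pause(.1); p('hold')
cv2.imwrite("pics/t11.png",cv2.resize(robot.grab_frame("top")[160:270,220:435,::-1],None,fx=3.7,fy=3.7,interpolation=cv2.INTER_CUBIC))
E
```

```text
('s2', False) 37.97 [ 0.5897 -0.0526  0.106 ] [-2.63  2.24  2.36] [ 0.501  0.468 -0.048] 0.011 -1.7217
('s3', True) 38.98 [ 0.589  -0.0452  0.106 ] [-0.07  0.2   4.88] [-0.008 -0.008  0.018] 0.0114 -1.7369
hold 39.08 [ 0.589  -0.0452  0.106 ] [0.19 0.09 6.79] [ 0.145 -0.033  0.02 ] 0.0113 -1.7367
```

View pics/t11.png

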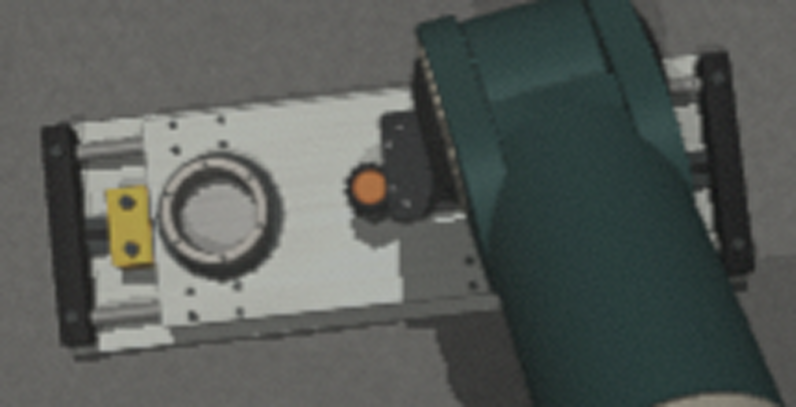

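```bash
python3 - <<'E'
from h import *
e=robot.get_state()['ee_pos'].copy()
for i in range(1,13):
    r=robot.move_linear(e+i*.0005*uy(),.005,threshold=9); robot.pause(.03)
    s=p((i,r)); fy=s['force']@uy()
    if fy<-8: break
E
```

```text
(1, False) 39.6 [ 0.589  -0.0452  0.106 ] [ 0.17 -5.52  3.17] [-1.14   0.002 -0.013] 0.0111 -1.7388
(2, False) 39.88 [ 0.589  -0.0451  0.106 ] [ 0.12 -6.48  3.52] [-1.664 -0.095  0.039] 0.0111 -1.7397
(3, False) 40.17 [ 0.589  -0.0451  0.106 ] [ 1.29 -9.4   1.73] [-2.223 -0.215  0.058] 0.0113 -1.7405
```

```bash
python3 - <<'E'
from h import *
robot.gripper_to(.04); s=p('open')
e=s['ee_pos'].copy(); e[2]=.19
robot.move_linear(e,.12); p('up')
e[2]=.30; robot.move_linear(e-.02*uy(),.2,rot(1)); p('view')
ci=robot.camera_info("wrist"); im=robot.grab_frame("wrist"); cv2.imwrite("pics/w12.png",im[:,:,::-1])
import pickle; pickle.dump(ci,open('w12.pkl','wb'))
E
```

```text
open 40.81 [ 0.5889 -0.0437  0.1059] [ 0.01 -0.2  -0.48] [0.018 0.016 0.009] 0.0399 -1.7405
up 41.66 [ 0.5885 -0.0438  0.1893] [-0.13  0.32 -0.61] [ 0.002 -0.003 -0.014] 0.0401 -1.6865
view 43.38 [ 0.5905 -0.0636  0.2997] [-0.49  0.21  0.03] [-0.002 -0.043 -0.051] 0.0401 -0.1499
```

View pics/w12.png

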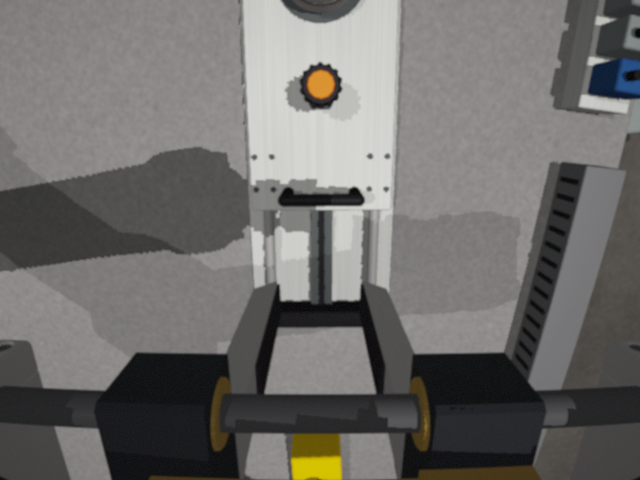

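```bash
python3 - <<'E'
from h import *
e=robot.get_state()['ee_pos'].copy()
robot.move_linear(e+.16*uy(),.2); p('view2')
im=robot.grab_frame("wrist"); cv2.imwrite("pics/w13.png",im[:,:,::-1])
import pickle; pickle.dump(robot.camera_info("wrist"),open('w13.pkl','wb'))
E
```

```text
view2 44.38 [0.5772 0.0947 0.2996] [-0.36  0.5  -0.66] [-0.015 -0.083 -0.01 ] 0.04 -0.4272
```

View pics/w13.png

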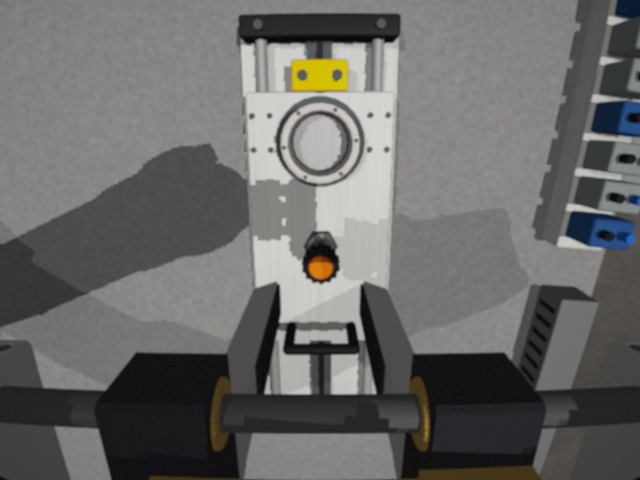

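```bash
python3 - <<'E'
from h import *
import pickle
ci={n:pickle.load(open(n+'.pkl','rb')) for n in('w12','w13')}
def cen(n):
    im=cv2.imread(f'pics/{n}.png'); hsv=cv2.cvtColor(im,cv2.COLOR_BGR2HSV); m=cv2.inRange(hsv,(4,90,70),(20,255,255)); m[300:]=0
    n_,l,s,c=cv2.connectedComponentsWithStats(m); i=1+s[1:,4].argmax(); x,y,w,h,a=s[i]; print(s[i]); return (x+w/2-.5,y+h/2-.5)
def rr(n): c,d=ray(ci[n],cen(n)); return c,d[0]
print(tri(rr('w12'),rr('w13')))
im=cv2.imread('pics/w13.png'); cv2.imwrite('pics/w13z.png',cv2.resize(im[40:200,220:420],None,fx=3.7,fy=3.7,interpolation=cv2.INTER_NEAREST))
E
```

```text
[306  69  30  31 723]
[308 256  26  24 498]
(array([0.58019797, 0.05408236, 0.12506177]), np.float64(7.414694740809526e-05))
```

View pics/w13z.png

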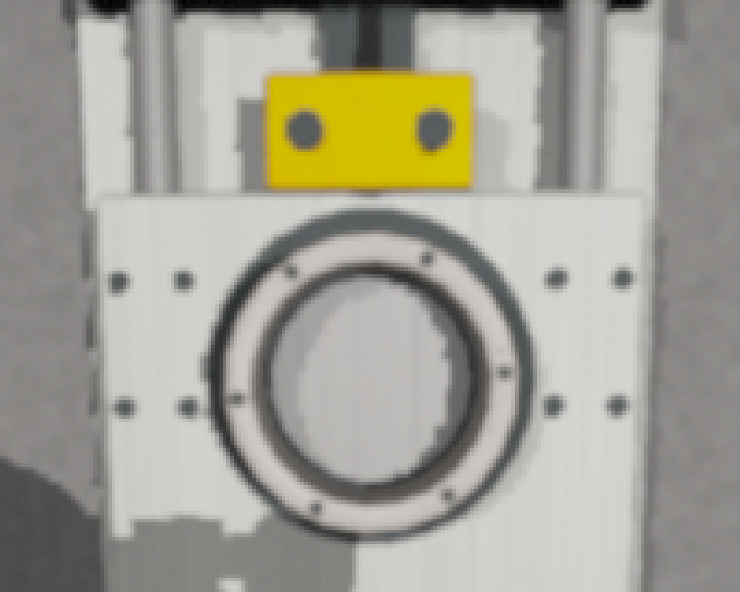

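```bash
python3 - <<'E'
from h import *
e=robot.get_state()['ee_pos'].copy(); e=e+.034*uy(); e[2]=.15
robot.move_linear(e,.15); p('view3')
ci=robot.camera_info("wrist"); R=cv2.Rodrigues(ci['rvec'])[0]; print(-R.T@ci['tvec'])
im=robot.grab_frame("wrist"); cv2.imwrite("pics/w14.png",im[:,:,::-1])
cv2.imwrite('pics/w14z.png',cv2.resize(im[60:180,240:400,::-1],None,fx=5,fy=5,interpolation=cv2.INTER_NEAREST))
import pickle; pickle.dump(ci,open('w14.pkl','wb'))
E
```

```text
view3 45.61 [0.5748 0.1282 0.1508] [-0.    0.76 -0.55] [-0.047 -0.082  0.01 ] 0.0401 -0.5942
[0.56713033 0.21027645 0.31025731]
```

View pics/w14z.png

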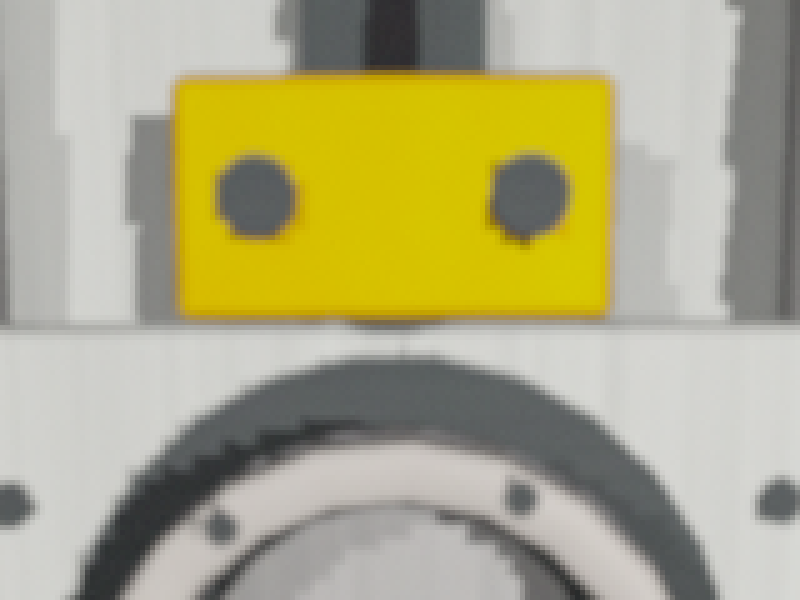

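```bash
python3 - <<'E'
from h import *
s=robot.get_state()['ee_pos'].copy(); s[2]=.25; robot.move_linear(s,.15); p('end')
robot.sign_off()
E
```

```text
end 46.48 [0.5745 0.1278 0.2492] [ 0.74 -0.16 -0.82] [-0.091 -0.079  0.052] 0.0401 -0.5181
the job is handed in; nothing more can be done
```

The plunger is parked and released, the shuttle rests against the yellow end stop, and I handed the job in at about 46.5 s with the gripper clear of everything.

**Plunger:**
- I lifted the knob about 13 mm, twisted it clockwise about 66° from where I first lifted it until it met its stop at about 0.12–0.16 Nm, and let it down into the notch.
- After release the knob top measured 124.3 mm high. With the shuttle at the end stop it measured 125.1 mm. Parked should be 125 mm.

**Slide:**
- I took the handle in a grip and moved the shuttle slowly to the stop.
- As a check I commanded another 1.5 mm: the push rose to 9.4 N and the tool moved only about 0.1 mm, so the shuttle was against the stop.
- The last close picture shows the plate edge against a small dark bump on the stop's face. There is about 1 mm between the plate and the yellow block on either side of the bump, which I read as a bumper. The housing is still over its spigot.

**What did not go cleanly:**
- I first twisted the knob about 24° the wrong way (counter-clockwise). It read 0.2 Nm at the end, under the 0.35 Nm limit, and I turned it back.
- Pushing the handle with closed fingers made the shuttle hop ahead about 10 mm, so I changed to gripping the handle.
- I did not measure contact with the stop again after letting go. It rests on the force check and the last pictures.

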